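Load the padlock-ball feeder and index it four clicks

TASK

Tip all six steel balls from the cup into the feeder's round hopper while its lever is at rest, and stand the empty cup upright on the bench. Then move the feeder's ratchet lever clockwise by its upright post exactly four clicks from rest, never past the fourth, and hold it there against its spring: finish with the fingers still holding the lever on the fourth click, and the padlocks, screwdrivers and blue block left where they lie.

Things in the scene. Friction and masses are not known exactly. Their poses are not given: they have to be found in the camera images.
- feeder: bench ball feeder screwed down: grey base plate 250 x 160 x 12 mm; origin on its underside at table height, 12 mm nearer the -x end than the plate's middle; +x from the lever's hub towards the hopper, +y to the pawl's side, z up. The highest part is the lever's post, 120 mm up; the hopper is 100 mm high
- hopper_in (a point): centre of the inner floor of the feeder's hopper, 30 mm above the table: a round aluminium funnel-shaped bowl, 64 mm wide inside at the floor and 116 mm inside (124 outside) at the rim, 70 mm deep
- hopper_rim (a point): centre of the hopper's open mouth, at rim height (100 mm above the table)
- lever_hinge (a point): point on the lever's vertical turning axis, 40 mm above the table, in the centre of the steel pin wheel (92 mm wide)
- lever_grip (a point): the lever's grip: middle of an upright round black post 18 mm thick at the end of the flat steel lever arm, 125 mm from the turning axis; the point is 96 mm above the table, the post's top at 120 mm, the arm's top face at 68 mm
- lever (a joint): ratchet lever angle, rad: 0 at rest on its stop, grows clockwise from above about lever_hinge (from the feeder's -y side to its -x end). Clicks 1 to 4 seat at 0.22, 0.44, 0.66, 0.88 (7 in all), a ridge half-way between; each ridge crossed is a click, felt as a rise and sudden drop of force. A spring stronger than the clicks returns it to 0 when let go. 2 to 8 N at the post
- cup_center (a point): centre, half-way up (26 mm), of a plain steel cup, round and flaring: 48 mm wide at the foot, 68 mm at the rim, 58 mm at this height, 52 mm high, wall 3 mm, floor 4 mm, 80 to 170 g; z is the cup's axis towards its mouth. It stands on the table and holds the six balls. As it flares 11 degrees, the balls roll out by themselves once it is tipped 90 degrees
- ball0_center (a point): centre of one of six identical bare steel locking balls, 14 mm, 11 g, lying in the cup at the start
- ball1_center (a point): centre of one of six identical bare steel locking balls, 14 mm, 11 g, lying in the cup at the start
- ball2_center (a point): centre of one of six identical bare steel locking balls, 14 mm, 11 g, lying in the cup at the start
- ball3_center (a point): centre of one of six identical bare steel locking balls, 14 mm, 11 g, lying in the cup at the start
- ball4_center (a point): centre of one of six identical bare steel locking balls, 14 mm, 11 g, lying in the cup at the start
- ball5_center (a point): centre of one of six identical bare steel locking balls, 14 mm, 11 g, lying in the cup at the start
- padlock_a: bystander: brass padlock lying flat, body 36 x 45 x 22 mm with a steel shackle to its -x; origin under its body
- padlock_b: bystander: brass padlock lying flat, body 42 x 52 x 22 mm with a steel shackle to its -x; origin under its body
- driver: bystander: screwdriver with a plastic handle, lying along its x, about 30 mm high
- stone: bystander: blue block 100 x 40 x 30 mm; origin under its centre

How it is judged:
By the outcome, as a careful person would: the job done as asked, in the order asked, and still so for the second after the job is handed in, while the arm keeps its last pose, push and grip.
It also fails if it takes over 72 s, if anything falls off the work surface, if the arm or the gripper's body presses on something with over 40 N, if the wrist force passes 120 N, or if a joint passes its speed limit or range.

ROBOT

A 6-joint arm with a two-finger parallel gripper is mounted at the origin on the work surface. World frame = base frame: x ahead of the robot, y to its left, z up, the work surface at z = 0. Lengths are in m, angles in degrees, forces in N, time in s.
With the tool pointing down it reaches from about 0.35 to 0.775 m from the base axis. Payload 5.5 kg.
Tool frame: the origin (TCP) lies between the finger pads; the fingertips stand 25 mm ahead of it and the grasp point (between the pads) lies 6 mm ahead of it (tip_extent is the distance from the TCP to the fingertips, in m); y points along the fingers, x is the direction in which the jaws open and shut, and the axes are right-handed (so a half turn about y gives the same grasp; the last joint's range is limited). The gripper opens to 85 mm and grips with 20 to 120 N. Pads are 22 mm wide; open, the fingers measure 114 mm over their backs; the gripper's body (76 mm by 85 mm) begins 54 mm behind the grasp point. The pads swing forward as they close: fully open they stand 13 mm farther back than shut.
Start: joints at [58.751, 17.945, 2.641, 74.691, 0, 82.002], TCP at [0.227, 0.528, 0.256] pointing down, gripper open.
Joint ranges: [-158.12, 158.12], [-49.38, 96.58], [-58.88, 72.47], [-126.05, 133.96], [-84.25, 85.87], [-180, 180]. Speed limits (degrees/s): [147.25, 147.25, 180, 180, 180, 180].

INTERFACE

Orientations are given as [roll, pitch, yaw] about the fixed x, y, z axes, in that order (R = Rz(yaw) Ry(pitch) Rx(roll)).
In Python, from cell import * gives the robot as it stands.
- The arm moves only by the tool apply_moves, never from a script. Its argument "commands" is a list of rows, each a list of 7 numbers: the turn, a rotation vector about the tool's x, y, z in rad, then the shift along the tool's x, y, z in m, then the opening, from 0 (shut) to 1 (fully open). In form: [[wx, wy, wz, dx, dy, dz, gripper], ...]. A call has 1 to 20 rows; each row is the pose to reach, as a shift and turn from the pose commanded when the call began, along the tool's axes at that moment; what a row does not reach only later rows make up. A row lasts 1/12 s, in which the tool goes at most 41.7 mm and 7.16 degrees, less where a joint would pass 70% of its speed; a pose out of reach is approached as far as the arm can. A call with a gripper value outside its range is refused whole. The fingers move at their own pace and stop on an object; the grip force is fixed at half the most. Time passes only in rows, so rows that repeat a pose let the fingers close. It gives the time, the measured TCP pose, the force and the opening at its end, in the units of the state.
- observe(): the state, without advancing time (a new reading comes with each control period).
- snapshot(name): name is "scene" or "top"; returns (picture, depth): 480x640x3 uint8, red, green, blue; 480x640 float32, m along the optical axis (not along the pixel's ray), 0 where there is no reading.
- camera_info(name): a dict with "camera_matrix" (3x3 intrinsics, pixels), "extrinsics" (4x4, takes a point from world to camera coordinates). Camera axes: x right, y up, looking along -z (the intrinsics and any distortion apply to the point x, -y, -z); pixel columns grow to the right and rows downward; lengths in m; the calibration is good to about 2 mm. A picture is of the moment at which its call begins. camera_info takes no time and is no camera call.
- hand_in(): hands the job in, once; it reports no verdict.
The state is a dict: "clock": time; "joints": joint angles; "dq": joint speeds; "tau": joint torques, N m; "ee_pos": TCP position; "ee_rot": TCP orientation; "force": force on the tool from outside, world axes, zero at the start; "wrist_torque": the same for the moment, N m; "opening": opening from 0.0 (shut) to 1.0 (fully open).
Only numpy, scipy, OpenCV 4.12 (cv2) and the standard library are available. Lean on these libraries where they do the work, as an engineer would, in place of code of your own. Each camera call takes 0.05 s, during which the arm holds its last target.

## Working session

There is one attempt and no reset: what is moved stays moved. The work goes in short steps, Python scripts to look and compute and a tool call to move; the robot and the scene stay as the last step left them, time stands still between calls to the robot, and variables do not carry over. Pictures are saved under pics/ and viewed, and the job is handed in when it is done.

Besides the shell and the picture viewer there is one more tool, called after "Call:" as name([rows], argument=value, ...), one row to a line, values as JSON. apply_moves: Moves the arm, as the interface text tells. Its arguments: {"type":"object","properties":{"commands":{"type":"array","items":{"type":"array","items":{"type":"number"}}}},"required":["commands"]}

```bash
mkdir -p pics; ls
python3 - <<'E'
from cell import *
import cv2,numpy as np
print(observe())
for n in ("scene","top"):
    p,d=snapshot(n); cv2.imwrite(f"pics/{n}0.png",p[:,:,::-1]); np.savez(f"{n}0.npz",p=p,d=d)
    print(n,camera_info(n),d.min(),d.max())
E
```

```text
pics
{'clock': 0.0, 'joints': array([ 5.87499091e+01,  1.79902941e+01,  2.57601099e+00,  7.46902268e+01,
       -3.67601360e-04,  8.20016108e+01]), 'dq': array([ 0.01435293, -0.0317989 , -0.05075728, -0.05245249,  0.0563038 ,
       -0.03753395]), 'tau': array([ 1.81907129e-03, -4.80622673e+01,  2.98535514e+01,  1.93609967e-02,
       -2.44218645e-04,  3.51280008e-06]), 'ee_pos': array([0.22675607, 0.52788725, 0.25540701]), 'ee_rot': array([-89.98582196,   0.10354432,  66.7483115 ]), 'force': array([-0.26557315,  0.51826143,  0.50173407]), 'wrist_torque': array([0.01122543, 0.02301045, 0.00443027]), 'opening': 1.000626972475288}
scene {'camera_matrix': array([[439.55543142,   0.        , 323.24925633],
       [  0.        , 439.55543142, 239.6793607 ],
       [  0.        ,   0.        ,   1.        ]]), 'extrinsics': array([[-0.835402  ,  0.54954181, -0.01035844,  0.43476602],
       [-0.45383459, -0.67903358,  0.57701608,  0.22610144],
       [ 0.31006073,  0.4867414 ,  0.8166671 , -1.25728306],
       [ 0.        ,  0.        ,  0.        ,  1.        ]])} 0.0 3.1548898
top {'camera_matrix': array([[545.95921634,   0.        , 325.76802848],
       [  0.        , 545.95921634, 237.28858092],
       [  0.        ,   0.        ,   1.        ]]), 'extrinsics': array([[ 0.0200445 , -0.9997978 , -0.00160624,  0.03240025],
       [ 0.99356277,  0.01974029,  0.11154972, -0.5519135 ],
       [-0.11149546, -0.00383186,  0.99375756, -1.47375123],
       [ 0.        ,  0.        ,  0.        ,  1.        ]])} 0.0 2.4323924
```

View pics/scene0.png

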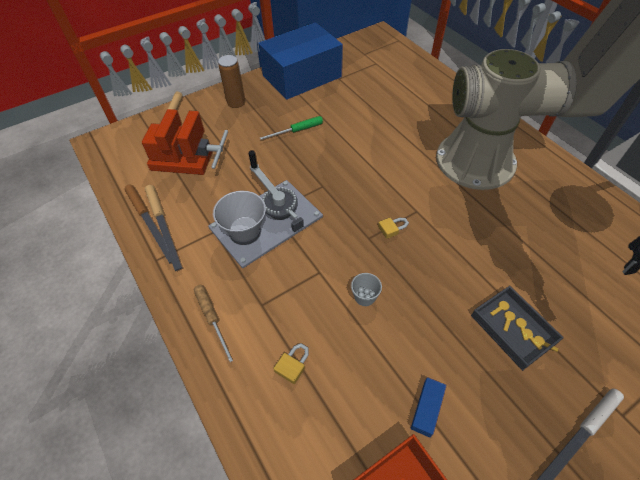

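View pics/top0.png

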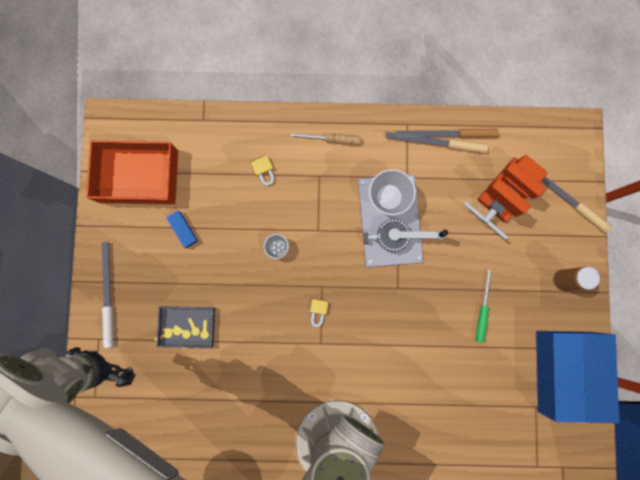

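The top view shows the cup at about (276,246), the hopper at (392,193), the hub at (394,235) and the lever post at (444,233). The scene view agrees, with the cup at (366,289). Next I measure them.

```bash
cat > h.py <<'E'
import numpy as np, cv2
from cell import *
def ray(n,u,v):
    c=camera_info(n);K=c["camera_matrix"];E=c["extrinsics"]
    d=np.array([(u-K[0,2])/K[0,0],-(v-K[1,2])/K[1,1],-1.])
    R=E[:3,:3];o=-R.T@E[:3,3]
    return o,R.T@d
def onz(n,u,v,z):
    o,d=ray(n,u,v);return o+d*(z-o[2])/d[2]
def cloud(n,depth):
    c=camera_info(n);o,_=ray(n,0,0);R=c["extrinsics"][:3,:3];K=c["camera_matrix"]
    v,u=np.mgrid[:480,:640]
    D=np.stack([(u-K[0,2])/K[0,0],-(v-K[1,2])/K[1,1],-np.ones(u.shape)],-1)
    P=o+(D*depth[...,None])@R
    P[depth==0]=np.nan
    return P
def circ(P):
    A=np.c_[2*P[:,:2],np.ones(len(P))];s=np.linalg.lstsq(A,(P[:,:2]**2).sum(1),rcond=None)[0]
    return s[:2],np.sqrt(s[2]+s[0]**2+s[1]**2)
E
python3 - <<'E'
from h import *
np.set_printoptions(precision=4,suppress=True)
for n in("scene","top"):
    f=np.load(n+"0.npz");P=cloud(n,f['d'])
    def reg(u0,u1,v0,v1): return P[v0:v1,u0:u1].reshape(-1,3)
    R={"top":dict(cup=(258,295,228,265),hop=(362,424,165,222),post=(430,455,225,242),plate=(355,430,170,275),table=(200,240,190,200)),
       "scene":dict(cup=(345,388,268,310),hop=(208,270,190,245),post=(245,262,146,172),plate=(205,325,180,262),table=(380,420,330,360))}[n]
    for k,b in R.items():
        Q=reg(*b);Q=Q[~np.isnan(Q[:,0])]
        z=Q[:,2]
        print(n,k,"zmax",np.percentile(z,[50,90,98,100]))
        if k=="cup": S=Q[(z>.044)&(z<.06)]
        elif k=="hop": S=Q[(z>.093)&(z<.108)]
        elif k=="post": S=Q[(z>.112)&(z<.128)]
        elif k=="plate":
            S=Q[(z>.007)&(z<.017)];
            r=cv2.minAreaRect(S[:,:2].astype(np.float32)*1000);print("  rect mm",r,len(S));continue
        else: continue
        if len(S)>3: print("  n",len(S),"mean",S.mean(0),"circle",circ(S),"box",(S.min(0)+S.max(0))/2,S.max(0)-S.min(0))
for n in("scene","top"):
    f=np.load(n+"0.npz");p=f['p'];
    u,v,w=(230,140,250) if n=="scene" else (340,150,140)
    cv2.imwrite(f"pics/{n}_z.png",cv2.resize(p[v:v+130,u-30:u+130 if n!="scene" else u+110][:,:,::-1],None,fx=4,fy=4,interpolation=cv2.INTER_CUBIC))
E
```

```text
scene cup zmax [0.0029 0.0468 0.0536 0.0564]
  n 212 mean [0.5193 0.1743 0.0508] circle (array([0.5234, 0.1773]), np.float64(0.03156493233487828)) box [0.523  0.1772 0.0502] [0.0666 0.0668 0.0124]
scene hop zmax [0.0406 0.0955 0.1015 0.1041]
  n 413 mean [ 0.667  -0.1411  0.0987] circle (array([ 0.6691, -0.1306]), np.float64(0.05853977104737142)) box [ 0.6686 -0.1322  0.0986] [0.1226 0.1241 0.011 ]
scene post zmax [0.0024 0.1109 0.1222 0.1235]
  n 43 mean [ 0.5616 -0.2649  0.1186] circle (array([ 0.5612, -0.2661]), np.float64(0.006934184789030492)) box [ 0.5614 -0.2665  0.1178] [0.0165 0.0164 0.0114]
scene plate zmax [0.0118 0.073  0.0994 0.1041]
  rect mm ((605.08984375, -124.19837188720703), (250.18360900878906, 187.7518310546875), 5.513443946838379) 2361
scene table zmax [0.001  0.0031 0.0043 0.0063]
top cup zmax [0.0027 0.0403 0.054  0.0619]
  n 120 mean [0.5226 0.1818 0.0509] circle (array([0.5222, 0.1792]), np.float64(0.03137250941728947)) box [0.5226 0.1805 0.0516] [0.0661 0.0665 0.0152]
top hop zmax [0.0171 0.0905 0.1011 0.1079]
  n 301 mean [ 0.6733 -0.1325  0.0987] circle (array([ 0.6679, -0.1287]), np.float64(0.058432233978347306)) box [ 0.6683 -0.1289  0.1005] [0.1199 0.1207 0.0149]
top post zmax [0.0022 0.1051 0.1233 0.1278]
  n 38 mean [ 0.5602 -0.2631  0.1199] circle (array([ 0.5603, -0.2633]), np.float64(0.00609058139330805)) box [ 0.5607 -0.2635  0.1201] [0.0154 0.0156 0.0153]
top plate zmax [0.0127 0.0711 0.0985 0.1079]
  rect mm ((601.7266845703125, -141.7647705078125), (295.0122985839844, 206.03085327148438), 1.7508455514907837) 2195
top table zmax [0.0008 0.0053 0.0075 0.0126]
```

View pics/top_z.png

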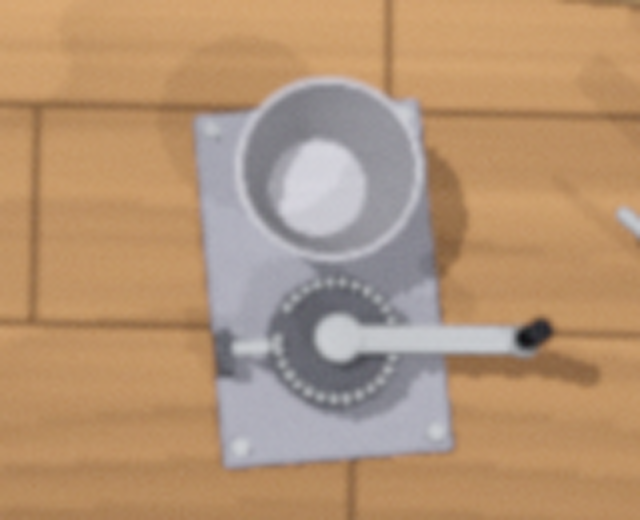

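View pics/scene_z.png

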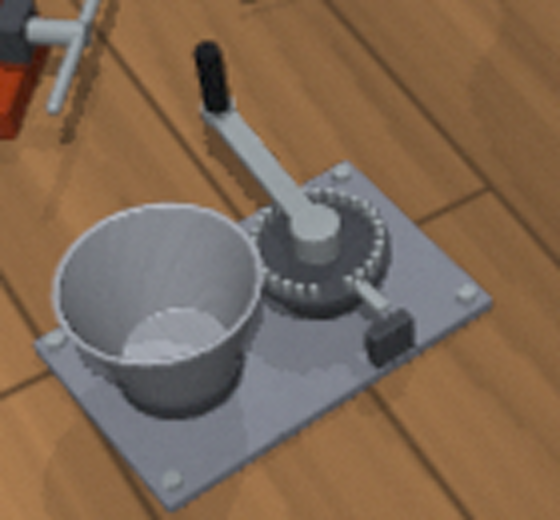

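Run:
```python
from h import *
np.set_printoptions(precision=4,suppress=True)
a=lambda p:onz("top",310+p[0]/4,150+p[1]/4,.012)
C=[a(p) for p in[(225,467),(453,450),(193,115)]]
print(C)
for i,j in((0,1),(0,2)):
    d=C[j]-C[i];print(np.linalg.norm(d)*1e3,np.degrees(np.arctan2(d[1],d[0])))
b=lambda p:onz("scene",200+p[0]/4,140+p[1]/4,.012)
S=[b(p) for p in[(344,162),(492,301),(172,509)]];print(S)
for i,j in((0,1),(1,2)):
    d=S[j]-S[i];print(np.linalg.norm(d)*1e3,np.degrees(np.arctan2(d[1],d[0])))
for z in(.07,.08): print(z,onz("top",394.5,234.2,z),onz("scene",279,195.5,z))
for z in(.12,): print(z,onz("top",310+541/4,150+329/4,z),onz("scene",252,140+47/4,z))
# hub depth
for n,u,v in(("top",394,234),("scene",279,195)):
    P=cloud(n,np.load(n+"0.npz")['d']);print(n,np.nanmedian(P[v-2:v+3,u-2:u+3].reshape(-1,3),0))
for z in(.052,):
  for n in("scene","top"):
    f=np.load(n+"0.npz");P=cloud(n,f['d'])
```

```text
[array([ 0.4733, -0.0704,  0.012 ]), array([ 0.4882, -0.2285,  0.012 ]), array([ 0.7215, -0.0449,  0.012 ])]
158.72869529903406 -84.5937728556742
249.4648092404826 5.870873207626295
[array([ 0.4939, -0.2257,  0.012 ]), array([ 0.4764, -0.0679,  0.012 ]), array([ 0.7208, -0.0421,  0.012 ])]
158.76998502586278 96.35917667578009
245.82898230348042 6.026548919535491
0.07 [ 0.5588 -0.1411  0.07  ] [ 0.5578 -0.1427  0.07  ]
0.08 [ 0.5576 -0.1399  0.08  ] [ 0.5614 -0.1346  0.08  ]
0.12 [ 0.5605 -0.2665  0.12  ] [ 0.5594 -0.2677  0.12  ]
top [ 0.559  -0.1394  0.0721]
scene [ 0.5579 -0.1411  0.0731]
```

```bash
cat >> h.py <<'E'
from scipy.spatial.transform import Rotation as Ro
def cur():
    s=observe();return s,s["ee_pos"],Ro.from_euler("xyz",s["ee_rot"],degrees=True)
def orient(al,th,phi=0):
    al,th=np.radians([al,th]);d=np.array([np.cos(al),np.sin(al),0]);z=np.array([0,0,1.])
    x=np.array([-np.sin(al),np.cos(al),0]);y=np.cos(th)*d-np.sin(th)*z
    R=Ro.from_matrix(np.c_[x,y,np.cross(x,y)])
    return Ro.from_rotvec(np.radians(phi)*d)*R
def rel(g,R,back=0,off=.006):
    "grasp point target g, tool orientation R, standing back by 'back'"
    s,p,R0=cur();t=R.as_matrix()[:,1];tcp=np.array(g)-(off+back)*t
    w=(R0.inv()*R).as_rotvec();dd=R0.inv().apply(tcp-p)
    print("clock",round(s['clock'],2),"tcp->",tcp.round(4),"w",w.round(3),"d",dd.round(4),"deg",np.degrees(np.linalg.norm(w)).round(1),"mm",(np.linalg.norm(dd)*1e3).round(0))
E
python3 - <<'E'
from h import *
rel([.5228,.178,.030],orient(10,38),back=.12)
E
```

```text
clock 0.1 tcp-> [0.425  0.1608 0.1076] w [-0.882 -0.539 -0.265] d [-0.2589  0.1483 -0.3271] deg 61.1 mm 443.0
```

Call:
apply_moves([
  [-0.882,-0.539,-0.265,-0.259,0.05,-0.327,1],
  [-0.882,-0.539,-0.265,-0.259,0.05,-0.327,1],
  [-0.882,-0.539,-0.265,-0.259,0.05,-0.327,1],
  [-0.882,-0.539,-0.265,-0.259,0.05,-0.327,1],
  [-0.882,-0.539,-0.265,-0.259,0.05,-0.327,1],
  [-0.882,-0.539,-0.265,-0.259,0.05,-0.327,1],
  [-0.882,-0.539,-0.265,-0.259,0.05,-0.327,1],
  [-0.882,-0.539,-0.265,-0.259,0.05,-0.327,1],
  [-0.882,-0.539,-0.265,-0.259,0.05,-0.327,1],
  [-0.882,-0.539,-0.265,-0.259,0.05,-0.327,1],
  [-0.882,-0.539,-0.265,-0.259,0.148,-0.327,1],
  [-0.882,-0.539,-0.265,-0.259,0.148,-0.327,1],
  [-0.882,-0.539,-0.265,-0.259,0.148,-0.327,1],
  [-0.882,-0.539,-0.265,-0.259,0.148,-0.327,1],
  [-0.882,-0.539,-0.265,-0.259,0.148,-0.327,1],
])

```text
clock: 1.35
ee_pos: [0.4804, 0.2064, 0.2122]
ee_rot: [-139.4, 0.3, 99.5]
force: [-0.2, 0.6, 0.6]
opening: 1.001
```

Run:
```python
from h import *
s,p,R=cur();print(p,s['joints'].round(1),s['force'])
pic,d=snapshot("scene");cv2.imwrite("pics/s1.png",pic[:,:,::-1])
rel([.5228,.178,.030],orient(10,38))
```

```text
[0.48037567 0.20642042 0.21224623] [ 17.9 -13.1 -58.9  -4.8  -6.6   5.3] [-0.22769684  0.64619698  0.55451792]
clock 1.4 tcp-> [0.5181 0.1772 0.0337] w [-0.047 -0.001 -0.01 ] d [-0.0342  0.1404  0.1143] deg 2.7 mm 184.0
```

View pics/s1.png

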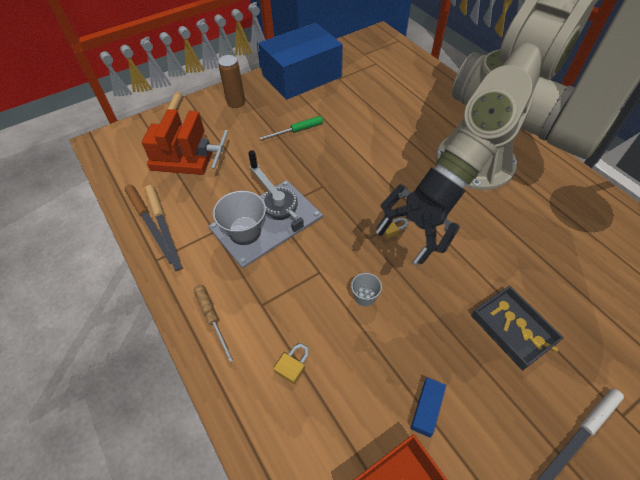

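The J3 limit blocks a shallow outward tilt. I'll grasp with a sideways lean using J5 instead, which turns tipping into a J5 swing.

```bash
cat >> h.py <<'E'
def side(al,th,tip=0):
    "lean: t horizontal azimuth al, th below horizontal, jaw x outward (al-90); tip cup by tip deg so mouth turns towards az al"
    R=orient(al,th)*Ro.from_rotvec([0,np.pi,0])
    ax=np.array([np.sin(np.radians(al)),-np.cos(np.radians(al)),0]) # az al-90
    # rotating up towards az al : axis = z x a = az al+90  
    return Ro.from_rotvec(-np.radians(tip)*ax)*R
E
python3 - <<'E'
from h import *
R=side(80,40);print(R.as_matrix().round(2))
Rt=side(80,40,102);print((Rt*R.inv()).apply([0,0,1]).round(2),Rt.as_matrix()[:,1].round(2))
rel([.5228,.178,.028],R,back=.12)
rel([.5228,.178,.028],R,back=.22)
E
```

```text
[[ 0.98  0.13  0.11]
 [-0.17  0.75  0.63]
 [ 0.   -0.64  0.77]]
[ 0.17  0.96 -0.21] [-0.14 -0.78 -0.62]
clock 1.4 tcp-> [0.506  0.0829 0.109 ] w [ 1.131  2.093 -0.016] d [-0.1256  0.0708  0.0754] deg 136.3 mm 163.0
clock 1.4 tcp-> [0.4927 0.0075 0.1733] w [ 1.131  2.093 -0.016] d [-0.1981  0.0098  0.0436] deg 136.3 mm 203.0
```

Run:
```python
from h import *
s,p,R0=cur()
H=Ro.from_rotvec([0,np.pi,0])
for R in(side(80,40),side(80,40)*H):
    w=(R0.inv()*R).as_rotvec();print(np.degrees(np.linalg.norm(w)))
    for f in(0,.25,.5,.75,1):print((R0*Ro.from_rotvec(w*f)).as_matrix()[:,1].round(2))
rel([.5228,.178,.028],side(80,40)*H,back=.20)
```

```text
136.3384393742226
[ 0.75  0.12 -0.65]
[ 0.54  0.16 -0.83]
[ 0.32  0.32 -0.89]
[ 0.17  0.54 -0.82]
[ 0.13  0.75 -0.64]
70.49239535810803
[ 0.75  0.12 -0.65]
[ 0.68  0.35 -0.65]
[ 0.54  0.54 -0.65]
[ 0.35  0.68 -0.65]
[ 0.13  0.75 -0.64]
clock 1.4 tcp-> [0.4954 0.0226 0.1604] w [-0.013 -0.793 -0.941] d [-0.1836  0.022   0.05  ] deg 70.5 mm 192.0
```

Call:
apply_moves([
  [1.131,2.093,-0.016,-0.198,-0.01,0.02,1],
  [1.131,2.093,-0.016,-0.198,-0.01,0.02,1],
  [1.131,2.093,-0.016,-0.198,-0.01,0.02,1],
  [1.131,2.093,-0.016,-0.198,-0.01,0.02,1],
  [1.131,2.093,-0.016,-0.198,-0.01,0.02,1],
  [1.131,2.093,-0.016,-0.198,-0.01,0.02,1],
  [1.131,2.093,-0.016,-0.198,-0.01,0.02,1],
  [1.131,2.093,-0.016,-0.198,-0.01,0.02,1],
  [1.131,2.093,-0.016,-0.198,-0.01,0.02,1],
  [1.131,2.093,-0.016,-0.198,-0.01,0.02,1],
  [1.131,2.093,-0.016,-0.198,-0.01,0.02,1],
  [1.131,2.093,-0.016,-0.198,-0.01,0.02,1],
  [1.131,2.093,-0.016,-0.198,-0.01,0.02,1],
  [1.131,2.093,-0.016,-0.198,-0.01,0.02,1],
  [1.131,2.093,-0.016,-0.198,-0.01,0.02,1],
  [1.131,2.093,-0.016,-0.198,-0.01,0.02,1],
  [1.131,2.093,-0.016,-0.198,-0.01,0.02,1],
  [1.131,2.093,-0.016,-0.198,0.0098,0.0436,1],
  [1.131,2.093,-0.016,-0.198,0.0098,0.0436,1],
  [1.131,2.093,-0.016,-0.198,0.0098,0.0436,1],
])

```text
clock: 3.07
ee_pos: [0.4914, 0.008, 0.1723]
ee_rot: [-39.8, 0.4, -10.1]
force: [0.8, -0.2, 0.2]
opening: 1.001
```

Run:
```python
from h import *
s,p,R=cur();print(p,s['joints'].round(1),s['force'])
rel([.5228,.178,.028],side(80,40),back=.09)
rel([.5228,.178,.028],side(80,40),back=0)
pic,d=snapshot("scene");cv2.imwrite("pics/s2.png",pic[:,:,::-1])
```

```text
[0.49139963 0.00803986 0.17233431] [-33.   23.8 -18.1  73.4  44.9  56.6] [ 0.77278089 -0.20941093  0.24299375]
clock 3.07 tcp-> [0.51   0.1056 0.0897] w [-0.004 -0.006 -0.003] d [ 0.0018  0.1292 -0.    ] deg 0.4 mm 129.0
clock 3.07 tcp-> [0.522  0.1735 0.0319] w [-0.004 -0.006 -0.003] d [ 0.0021  0.2192 -0.0004] deg 0.4 mm 219.0
```

View pics/s2.png

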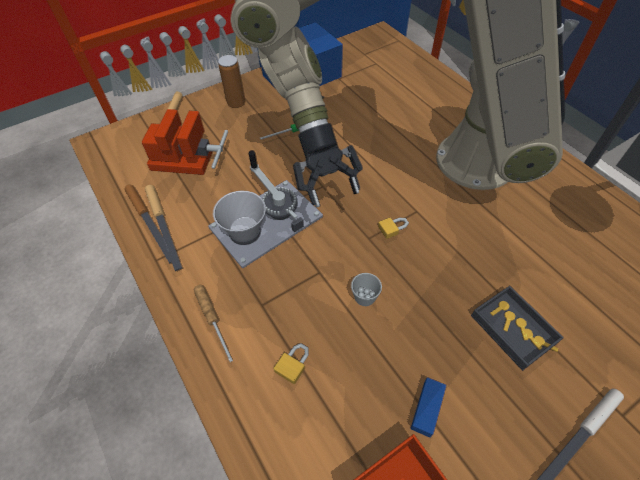

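Call:
apply_moves([
  [0,0,0,0.002,0.04,0,1],
  [0,0,0,0.002,0.08,0,1],
  [0,0,0,0.002,0.12,0,1],
  [0,0,0,0.002,0.145,0,1],
  [0,0,0,0.002,0.16,0,1],
  [0,0,0,0.002,0.175,0,1],
  [0,0,0,0.002,0.19,0,1],
  [0,0,0,0.002,0.205,0,1],
  [0,0,0,0.002,0.214,0,1],
  [0,0,0,0.002,0.219,0,1],
  [0,0,0,0.002,0.219,0,1],
])

```text
clock: 4.03
ee_pos: [0.5237, 0.1741, 0.0349]
ee_rot: [-40.0, -0.3, -9.7]
force: [-0.3, -0.6, 0.7]
opening: 1.002
```

Run:
```python
from h import *
s,p,R=cur();print(p,s['joints'].round(1),s['force'])
rel([.5228,.178,.028],side(80,40),back=0)
a,d=snapshot("scene");b,d=snapshot("top")
f=lambda i,u,v:cv2.resize(i[v:v+110,u:u+110,::-1],(400,400),interpolation=cv2.INTER_CUBIC)
cv2.imwrite("pics/s3.png",np.hstack([f(a,310,230),f(b,220,190)]))
```

```text
[0.52374733 0.17414448 0.03485129] [-13.4  28.8 -33.2  32.   49.9  84.4] [-0.27258423 -0.63138447  0.73815234]
clock 4.03 tcp-> [0.522  0.1735 0.0319] w [ 0.     0.007 -0.   ] d [-0.0016  0.0012 -0.0029] deg 0.4 mm 4.0
```

View pics/s3.png

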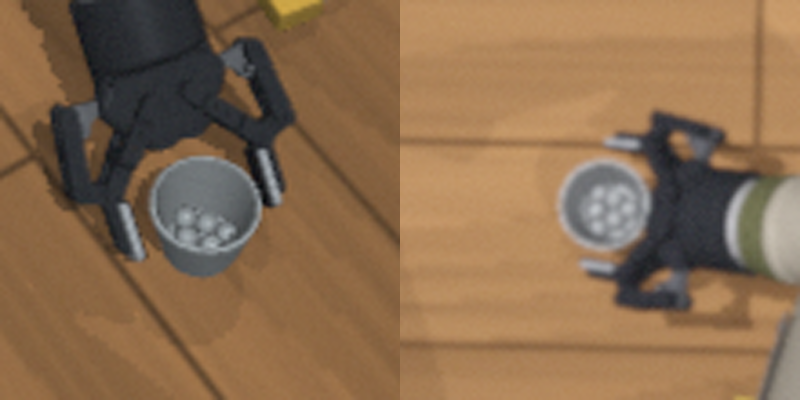

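Call:
apply_moves([
  [0,0,0,0,0,0,0.6],
  [0,0,0,0,0,0,0.5],
  [0,0,0,0,0,0,0.3],
  [0,0,0,0,0,0,0],
  [0,0,0,0,0,0,0],
  [0,0,0,0,0,0,0],
  [0,0,0,0,0,0,0],
  [0,0,0,0,0,0,0],
  [0,0,0,0,0,0,0],
  [0,0,0,0,0,0,0],
])

```text
clock: 4.97
ee_pos: [0.524, 0.1726, 0.0355]
ee_rot: [-39.8, -0.2, -10.0]
force: [-5.0, -3.3, 9.1]
opening: 0.731
```

Run:
```python
from h import *
s,p,R=cur();print(p,s['joints'].round(1),s['force'],s['opening']*85)
rel([.5228,.178,.228],side(80,40))
a,d=snapshot("scene");b,d=snapshot("top")
f=lambda i,u,v:cv2.resize(i[v:v+110,u:u+110,::-1],(400,400),interpolation=cv2.INTER_CUBIC)
cv2.imwrite("pics/s4.png",np.hstack([f(a,310,230),f(b,220,190)]))
```

```text
[0.52401233 0.17261022 0.03552501] [-13.6  28.9 -33.1  32.2  50.   84.4] [-4.9600249  -3.27155818  9.06633435] 62.124246517106776
clock 4.97 tcp-> [0.522  0.1735 0.2319] w [-0.003  0.002  0.002] d [-0.0016 -0.1254  0.1511] deg 0.2 mm 196.0
```

View pics/s4.png

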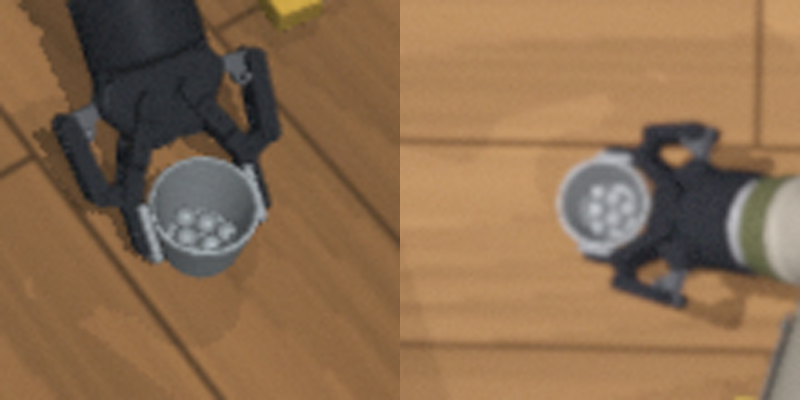

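Call:
apply_moves([
  [0,0,0,0,-0.003,0.004,0],
  [0,0,0,0,-0.006,0.008,0],
  [0,0,0,0,-0.013,0.015,0],
  [0,0,0,0,-0.019,0.023,0],
  [0,0,0,0,-0.026,0.031,0],
  [0,0,0,0,-0.032,0.038,0],
  [0,0,0,0,-0.032,0.038,0],
])

```text
clock: 5.65
ee_pos: [0.5247, 0.1727, 0.0859]
ee_rot: [-40.0, -0.3, -9.9]
force: [1.1, 0.2, -1.6]
opening: 0.728
```

Run:
```python
from h import *
s,p,R=cur();print(p,s['joints'].round(1),s['force'],s['opening']*85)
a,d=snapshot("scene")
f=lambda i,u,v:cv2.resize(i[v:v+110,u:u+110,::-1],(400,400),interpolation=cv2.INTER_CUBIC)
cv2.imwrite("pics/s5.png",f(a,310,210))
# cup centre in tool axes from grasp moment
R1=Ro.from_euler("xyz",[-39.8,-.2,-10],degrees=True)
c=R1.inv().apply(np.array([.5228,.178,.026])-[.524,.1726,.0355]);print("cup in tool",c)
np.save("cupoff.npy",c)
def cup(pos,Rt):
    tcp=np.array(pos)-Rt.apply(c);w=(R.inv()*Rt).as_rotvec();print("tcp",tcp.round(3),"w",w.round(3),"d",R.inv().apply(tcp-p).round(4),np.degrees(np.linalg.norm(w)).round(1))
cup([.59,.05,.20],side(85,40,25))
cup([.665,-.14,.185],side(90,40,55))
cup([.665,-.155,.170],side(90,40,104))
```

```text
[0.52474328 0.17269569 0.08585504] [-13.5  24.1 -31.   38.9  49.9  84.4] [ 1.11728377  0.23015406 -1.59407062] 61.887842054663636
cup in tool [-0.00215262  0.01000188 -0.00402227]
tcp [0.592 0.049 0.211] w [-0.437 -0.065  0.057] d [ 0.0883 -0.1642  0.0247] 25.5
tcp [ 0.667 -0.135  0.195] w [-0.958 -0.164  0.074] d [ 0.1939 -0.2828 -0.0964] 55.8
tcp [ 0.667 -0.145  0.173] w [-1.81e+00 -2.00e-01 -1.00e-03] d [ 0.1954 -0.2758 -0.1192] 104.4
```

View pics/s5.png

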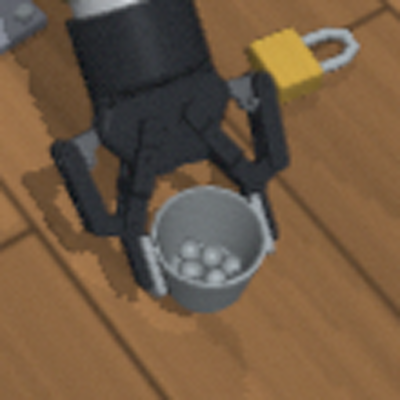

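Call:
apply_moves([
  [-0.03,0,0,0.006,-0.015,0.002,0],
  [-0.08,-0.01,0.01,0.018,-0.04,0.005,0],
  [-0.14,-0.02,0.02,0.031,-0.065,0.009,0],
  [-0.21,-0.03,0.03,0.046,-0.09,0.013,0],
  [-0.28,-0.04,0.04,0.06,-0.115,0.017,0],
  [-0.36,-0.055,0.05,0.075,-0.14,0.02,0],
  [-0.437,-0.065,0.057,0.088,-0.164,0.02,0],
  [-0.49,-0.075,0.059,0.1,-0.181,0.01,0],
  [-0.54,-0.085,0.061,0.112,-0.198,-0.005,0],
  [-0.6,-0.095,0.063,0.124,-0.214,-0.02,0],
  [-0.66,-0.11,0.066,0.136,-0.23,-0.036,0],
  [-0.72,-0.12,0.068,0.15,-0.246,-0.052,0],
  [-0.78,-0.13,0.07,0.163,-0.26,-0.066,0],
  [-0.84,-0.14,0.072,0.175,-0.27,-0.08,0],
  [-0.9,-0.155,0.073,0.187,-0.278,-0.09,0],
  [-0.94,-0.16,0.074,0.192,-0.282,-0.095,0],
  [-0.958,-0.164,0.074,0.194,-0.283,-0.096,0],
  [-0.958,-0.164,0.074,0.194,-0.283,-0.096,0],
])

```text
clock: 7.2
ee_pos: [0.6662, -0.1341, 0.191]
ee_rot: [-94.9, 0.3, 0.0]
force: [-0.1, -0.6, -2.3]
opening: 0.732
```

Run:
```python
from h import *
s,p,R=cur();print(p,s['ee_rot'],s['joints'].round(1),s['force'],s['opening']*85)
a,d=snapshot("scene")
b,d=snapshot("top")
f=lambda i,u,v:cv2.resize(i[v:v+140,u:u+140,::-1],(400,400),interpolation=cv2.INTER_CUBIC)
cv2.imwrite("pics/s6.png",np.hstack([f(a,170,120),f(b,320,130)]))
c=np.load("cupoff.npy")
def cup(pos,Rt):
    tcp=np.array(pos)-Rt.apply(c);w=(R.inv()*Rt).as_rotvec();print("tcp",tcp.round(3),"w",w.round(3),"d",R.inv().apply(tcp-p).round(4),np.degrees(np.linalg.norm(w)).round(1))
for y,z,t in((-.148,.175,75),(-.155,.17,90),(-.155,.17,106)):
    cup([.665,y,z],side(90,40,t))
```

```text
[ 0.66620552 -0.13411056  0.19101454] [-9.49138969e+01  2.84848654e-01  2.53167055e-02] [-16.2  30.4  12.3  70.8  -4.8  73.7] [-0.06454062 -0.5942203  -2.32156   ] 62.239392358311335
tcp [ 0.667 -0.14   0.182] w [-0.351  0.002 -0.005] d [ 0.001   0.0091 -0.0053] 20.1
tcp [ 0.667 -0.145  0.175] w [-0.612  0.002 -0.004] d [ 0.001   0.0168 -0.01  ] 35.1
tcp [ 0.667 -0.144  0.172] w [-0.892  0.003 -0.004] d [ 0.001   0.0196 -0.0087] 51.1
```

View pics/s6.png

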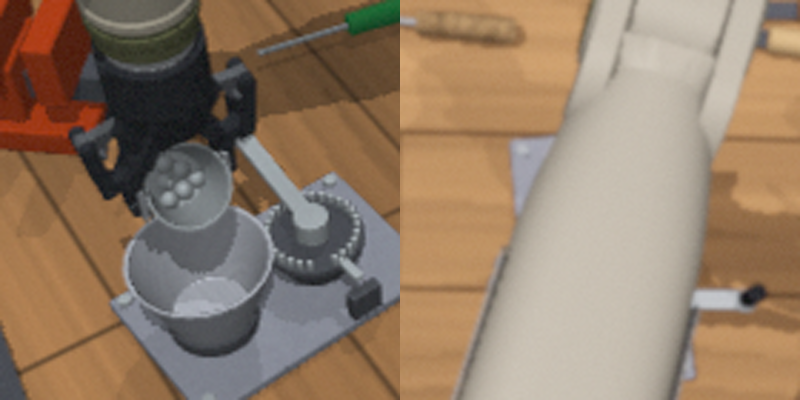

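Call:
apply_moves([
  [-0.05,0,0,0,0.002,-0.001,0],
  [-0.1,0,0,0,0.003,-0.002,0],
  [-0.15,0,0,0,0.004,-0.003,0],
  [-0.2,0,0,0,0.005,-0.003,0],
  [-0.25,0,0,0,0.007,-0.004,0],
  [-0.3,0,0,0.001,0.008,-0.005,0],
  [-0.35,0,0,0.001,0.009,-0.005,0],
  [-0.37,0,0,0.001,0.01,-0.006,0],
  [-0.39,0,0,0.001,0.011,-0.006,0],
  [-0.41,0,0,0.001,0.011,-0.007,0],
  [-0.43,0,0,0.001,0.012,-0.007,0],
  [-0.45,0,0,0.001,0.012,-0.008,0],
  [-0.47,0,0,0.001,0.013,-0.008,0],
  [-0.49,0,0,0.001,0.014,-0.008,0],
  [-0.51,0,0,0.001,0.014,-0.009,0],
  [-0.53,0,0,0.001,0.015,-0.009,0],
  [-0.55,0,0,0.001,0.015,-0.009,0],
  [-0.57,0,0,0.001,0.016,-0.01,0],
  [-0.59,0,0,0.001,0.016,-0.01,0],
  [-0.61,0,0,0.001,0.017,-0.01,0],
])

```text
clock: 8.97
ee_pos: [0.6674, -0.1463, 0.1764]
ee_rot: [-130.0, 0.2, -0.0]
force: [-0.3, -0.8, -1.9]
opening: 0.73
```

Run:
```python
from h import *
s,p,R=cur();print(p,s['ee_rot'],s['joints'].round(1),s['force'],s['opening']*85)
a,d=snapshot("scene")
f=lambda i,u,v:cv2.resize(i[v:v+140,u:u+140,::-1],(500,500),interpolation=cv2.INTER_CUBIC)
cv2.imwrite("pics/s7.png",f(a,170,120))
c=np.load("cupoff.npy")
def cup(pos,Rt):
    tcp=np.array(pos)-Rt.apply(c);w=(R.inv()*Rt).as_rotvec();print("tcp",tcp.round(3),"w",w.round(3),"d",R.inv().apply(tcp-p).round(4),np.degrees(np.linalg.norm(w)).round(1))
for y,z,t in((-.155,.17,106),(-.155,.17,112)):
    cup([.665,y,z],side(90,40,t))
```

```text
[ 0.66743853 -0.14634893  0.1764158 ] [-1.30046477e+02  1.69313683e-01 -1.66138495e-02] [ -4.2  31.4   2.6  57.8 -39.9  84.5] [-0.30061586 -0.7560902  -1.86012368] 62.01635021916869
tcp [ 0.667 -0.144  0.172] w [-0.278  0.002 -0.002] d [-0.0003  0.002   0.0041] 16.0
tcp [ 0.667 -0.144  0.171] w [-0.383  0.002 -0.002] d [-0.0003  0.0027  0.005 ] 22.0
```

View pics/s7.png

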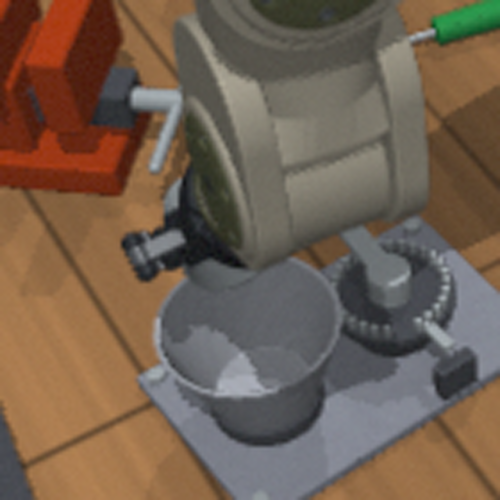

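Call:
apply_moves([
  [-0.02,0,0,0,0,0,0],
  [-0.045,0,0,0,0,0.001,0],
  [-0.07,0,0,0,0,0.001,0],
  [-0.095,0,0,0,0.001,0.002,0],
  [-0.12,0,0,0,0.001,0.002,0],
  [-0.145,0,0,0,0.001,0.002,0],
  [-0.17,0,0,0,0.001,0.003,0],
  [-0.195,0,0,0,0.001,0.003,0],
  [-0.22,0,0,0,0.002,0.003,0],
  [-0.245,0,0,0,0.002,0.004,0],
  [-0.27,0,0,0,0.002,0.004,0],
  [-0.295,0,0,0,0.002,0.004,0],
  [-0.32,0,0,0,0.002,0.004,0],
  [-0.345,0,0,0,0.002,0.005,0],
  [-0.37,0,0,0,0.003,0.005,0],
  [-0.385,0,0,0,0.003,0.005,0],
  [-0.385,0,0,0,0.003,0.005,0],
  [-0.385,0,0,0,0.003,0.005,0],
])

```text
clock: 10.52
ee_pos: [0.6673, -0.1443, 0.1704]
ee_rot: [-152.0, 0.2, -0.0]
force: [-0.1, -0.1, -0.3]
opening: 0.732
```

Run:
```python
from h import *
s,p,R=cur();print(p,s['ee_rot'],s['joints'].round(1),s['force'],s['opening']*85)
a,d=snapshot("scene")
f=lambda i,u,v:cv2.resize(i[v:v+140,u:u+140,::-1],(500,500),interpolation=cv2.INTER_CUBIC)
cv2.imwrite("pics/s8.png",f(a,170,120))
```

```text
[ 0.66728362 -0.14434664  0.17037998] [-1.51996695e+02  2.27485402e-01 -8.44944205e-03] [  1.6  37.9   0.7  56.1 -61.9  93.4] [-0.11316999 -0.12048123 -0.31439759] 62.255822185890864
```

View pics/s8.png

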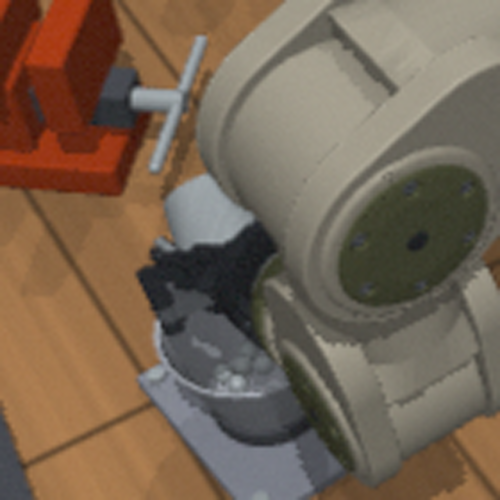

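Run:
```python
from h import *
s,p,R=cur()
c=np.load("cupoff.npy")
def cup(pos,Rt):
    tcp=np.array(pos)-Rt.apply(c);w=(R.inv()*Rt).as_rotvec();print("tcp",tcp.round(3),"w",w.round(3),"d",R.inv().apply(tcp-p).round(4),np.degrees(np.linalg.norm(w)).round(1))
cup([.665,-.145,.215],side(90,40,58))
cup([.6,.03,.2],side(85,40,20))
```

```text
tcp [ 0.667 -0.14   0.224] w [ 0.942  0.002 -0.003] d [-0.0004 -0.0294 -0.045 ] 54.0
tcp [0.602 0.028 0.211] w [1.605 0.094 0.023] d [-0.0656 -0.1711  0.0461] 92.1
```

Call:
apply_moves([
  [0.07,0,0,0,-0.002,-0.004,0],
  [0.19,0,0,0,-0.005,-0.01,0],
  [0.31,0,0,0,-0.009,-0.015,0],
  [0.43,0,0,0,-0.013,-0.02,0],
  [0.55,0,0,0,-0.017,-0.026,0],
  [0.67,0,0,0,-0.021,-0.032,0],
  [0.79,0,0,0,-0.025,-0.038,0],
  [0.89,0,0,0,-0.028,-0.043,0],
  [0.98,0.005,0,-0.005,-0.04,-0.045,0],
  [1.06,0.015,0,-0.015,-0.06,-0.035,0],
  [1.15,0.03,0.005,-0.025,-0.08,-0.02,0],
  [1.24,0.045,0.01,-0.035,-0.105,-0.005,0],
  [1.34,0.06,0.015,-0.045,-0.13,0.013,0],
  [1.44,0.075,0.02,-0.055,-0.15,0.03,0],
  [1.54,0.085,0.022,-0.062,-0.165,0.042,0],
  [1.605,0.094,0.023,-0.066,-0.171,0.046,0],
  [1.605,0.094,0.023,-0.066,-0.171,0.046,0],
])

```text
clock: 11.98
ee_pos: [0.5997, 0.0278, 0.2095]
ee_rot: [-59.9, 0.2, -5.1]
force: [-0.6, 0.2, -1.9]
opening: 0.73
```

Run:
```python
from h import *
s,p,R=cur();print(p,s['ee_rot'],s['joints'].round(1),s['force'],s['opening']*85)
a,_=snapshot("scene");b,_=snapshot("top")
cv2.imwrite("pics/s9.png",np.hstack([cv2.resize(a[110:310,180:400,::-1],(440,400)),cv2.resize(b[140:280,260:400,::-1],(350,400)) ]))
c=np.load("cupoff.npy")
def cup(pos,Rt):
    tcp=np.array(pos)-Rt.apply(c);w=(R.inv()*Rt).as_rotvec();print("tcp",tcp.round(3),"w",w.round(3),"d",R.inv().apply(tcp-p).round(4),np.degrees(np.linalg.norm(w)).round(1))
cup([.5228,.178,.10],side(80,40))
cup([.5228,.178,.026],side(80,40))
```

```text
[0.59972326 0.02775796 0.20946913] [-59.92040398   0.19970481  -5.05459882] [-18.2  24.6   0.3  73.4  29.2  74.9] [-0.59631528  0.21110322 -1.87559978] 62.00970790821287
tcp [0.524 0.173 0.11 ] w [ 0.348  0.064 -0.058] d [-0.0878  0.1557  0.0688] 20.5
tcp [0.524 0.173 0.036] w [ 0.348  0.064 -0.058] d [-0.0875  0.2198  0.0318] 20.5
```

View pics/s9.png

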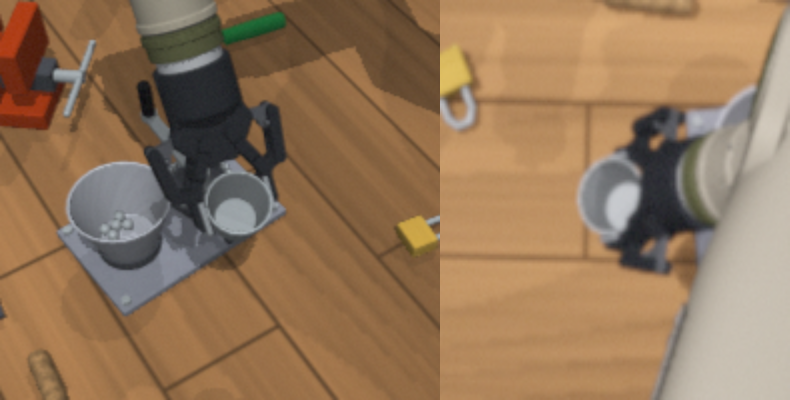

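Call:
apply_moves([
  [0.03,0.005,-0.005,-0.008,0.014,0.006,0],
  [0.08,0.015,-0.013,-0.02,0.036,0.016,0],
  [0.13,0.024,-0.022,-0.033,0.058,0.026,0],
  [0.18,0.033,-0.03,-0.045,0.08,0.035,0],
  [0.23,0.042,-0.038,-0.058,0.102,0.045,0],
  [0.28,0.051,-0.047,-0.07,0.125,0.055,0],
  [0.32,0.059,-0.053,-0.081,0.143,0.063,0],
  [0.348,0.064,-0.058,-0.088,0.156,0.069,0],
  [0.348,0.064,-0.058,-0.088,0.17,0.06,0],
  [0.348,0.064,-0.058,-0.088,0.185,0.052,0],
  [0.348,0.064,-0.058,-0.088,0.195,0.046,0],
  [0.348,0.064,-0.058,-0.088,0.203,0.042,0],
  [0.348,0.064,-0.058,-0.088,0.203,0.042,0],
])

```text
clock: 13.17
ee_pos: [0.5261, 0.1731, 0.0548]
ee_rot: [-40.1, -0.2, -9.9]
force: [0.3, 0.6, -0.8]
opening: 0.733
```

Run:
```python
from h import *
np.set_printoptions(precision=4,suppress=True)
s,p,R=cur();print(p,s['ee_rot'],s['joints'].round(1),s['force'],s['opening']*85)
a,d=snapshot("scene");b,d2=snapshot("top")
cv2.imwrite("pics/s10.png",np.hstack([cv2.resize(a[110:330,180:420,::-1],(440,400)),cv2.resize(b[160:300,210:350,::-1],(350,400)) ]))
c=np.load("cupoff.npy")
def cup(pos,Rt):
    tcp=np.array(pos)-Rt.apply(c);w=(R.inv()*Rt).as_rotvec();print("tcp",tcp.round(3),"w",w.round(3),"d",R.inv().apply(tcp-p).round(4),np.degrees(np.linalg.norm(w)).round(1))
cup([.5228,.178,.026],side(80,40))
```

```text
[0.5261 0.1731 0.0548] [-40.128   -0.1817  -9.8761] [-13.4  27.  -32.   34.9  49.8  84.6] [ 0.254   0.6347 -0.7603] 62.267947472598685
tcp [0.524 0.173 0.036] w [0.002 0.004 0.   ] d [-0.0021  0.0119 -0.0153] 0.3
```

View pics/s10.png

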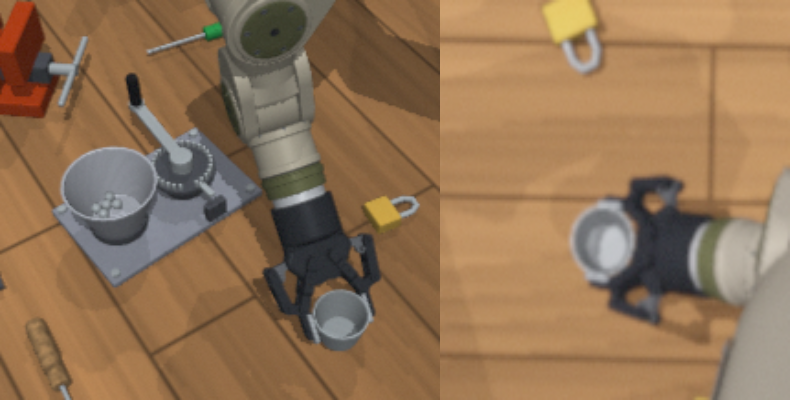

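Call:
apply_moves([
  [0,0,0,0,0.003,-0.004,0],
  [0,0,0,0,0.006,-0.007,0],
  [0,0,0,0,0.009,-0.01,0],
  [0,0,0,0,0.01,-0.012,0],
  [0,0,0,0,0.011,-0.013,0],
  [0,0,0,0,0.012,-0.0145,0],
  [0,0,0,0,0.012,-0.0145,0],
])

```text
clock: 13.85
ee_pos: [0.5257, 0.173, 0.0368]
ee_rot: [-40.0, -0.2, -9.9]
force: [-0.5, 1.2, -0.7]
opening: 0.733
```

Call:
apply_moves([
  [0,0,0,0,0.0005,-0.0006,0],
  [0,0,0,0,0.001,-0.0012,0],
  [0,0,0,0,0.001,-0.0012,0],
])

```text
clock: 14.1
ee_pos: [0.526, 0.1731, 0.0357]
ee_rot: [-40.0, -0.2, -9.9]
force: [0.0, -0.5, -0.5]
opening: 0.735
```

Call:
apply_moves([
  [0,0,0,0,0.0005,-0.0006,0],
  [0,0,0,0,0.001,-0.0012,0],
  [0,0,0,0,0.001,-0.0012,0],
])

```text
clock: 14.35
ee_pos: [0.526, 0.1733, 0.0355]
ee_rot: [-39.8, -0.2, -9.9]
force: [-5.4, -3.8, 11.5]
opening: 0.733
```

Call:
apply_moves([
  [0,0,0,0,-0.0005,0.0006,0],
  [0,0,0,0,-0.0005,0.0006,0.8],
  [0,0,0,0,-0.0005,0.0006,0.9],
  [0,0,0,0,-0.0005,0.0006,1],
  [0,0,0,0,-0.0005,0.0006,1],
  [0,0,0,0,-0.0005,0.0006,1],
  [0,0,0,0,-0.0005,0.0006,1],
])

```text
clock: 14.93
ee_pos: [0.5258, 0.1731, 0.0347]
ee_rot: [-40.0, -0.2, -9.9]
force: [-0.9, 0.6, -0.3]
opening: 1.0
```

Run:
```python
from h import *
s,p,R=cur();print(p,s['ee_rot'],s['joints'].round(1),s['force'],s['opening']*85)
a,d=snapshot("scene");b,d2=snapshot("top")
cv2.imwrite("pics/s11.png",np.hstack([cv2.resize(a[190:330,180:420,::-1],(440,400)),cv2.resize(b[160:300,210:350,::-1],(350,400)) ]))
```

```text
[0.52584297 0.17313044 0.03465425] [-40.01538823  -0.18468701  -9.89501974] [-13.4  29.  -32.9  32.1  49.9  84.5] [-0.87589411  0.61691354 -0.28326611] 85.04171593337546
```

View pics/s11.png

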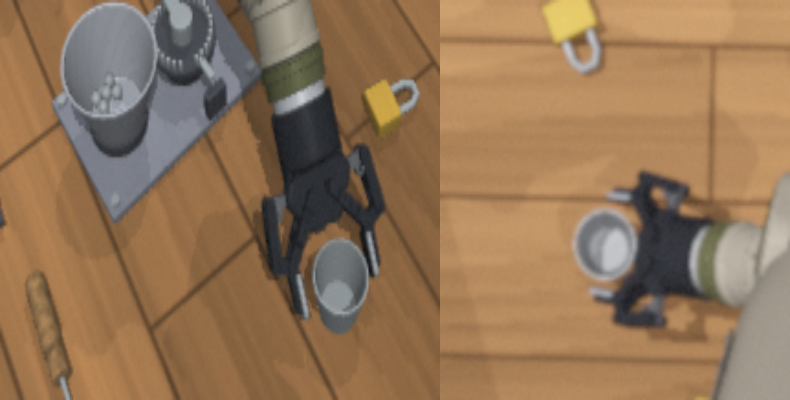

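Call:
apply_moves([
  [0,0,0,0,-0.01,0,1],
  [0,0,0,0,-0.025,0,1],
  [0,0,0,0,-0.05,0,1],
  [0,0,0,0,-0.085,0,1],
  [0,0,0,0,-0.12,0,1],
  [0,0,0,0,-0.155,0,1],
  [0,0,0,0,-0.18,0,1],
  [0,0,0,0,-0.18,0,1],
])

```text
clock: 15.7
ee_pos: [0.5039, 0.0335, 0.1532]
ee_rot: [-40.1, -0.5, -10.1]
force: [1.4, -0.1, 0.2]
opening: 0.998
```

Run:
```python
from h import *
np.set_printoptions(precision=4,suppress=True)
s,p,R=cur();print(p,s['ee_rot'],s['joints'].round(1),s['force'])
a,d=snapshot("scene");b,d2=snapshot("top")
np.savez("m2.npz",a=a,d=d,b=b,d2=d2)
P=cloud("scene",d)[268:315,345:392].reshape(-1,3);z=P[:,2];S=P[(z>.044)&(z<.06)];print("cup",circ(S),S[:,2].max())
P=cloud("scene",d)[140:175,243:265].reshape(-1,3);z=P[:,2];S=P[(z>.112)&(z<.128)];print("post",(S.min(0)+S.max(0))/2)
cv2.imwrite("pics/s12.png",np.hstack([cv2.resize(a[185:255,205:275,::-1],(400,400),interpolation=cv2.INTER_CUBIC),cv2.resize(a[250:320,330:400,::-1],(400,400),interpolation=cv2.INTER_CUBIC)]))
Rd=Ro.from_euler("xyz",[-90,0,1],degrees=True)
rel([.52,-.08,.26],Rd); rel([.5605,-.266,.2],Rd)
```

```text
[0.5039 0.0335 0.1532] [-40.1041  -0.4709 -10.1373] [-29.7  23.8 -20.5  67.   46.3  61. ] [ 1.3905 -0.056   0.2414]
cup (array([0.5253, 0.1774]), np.float64(0.03146310776900312)) 0.055022557145381845
post [ 0.5616 -0.2661  0.1175]
clock 15.8 tcp-> [ 0.52  -0.08   0.266] w [-0.869 -0.178  0.088] d [ 0.0381 -0.1597  0.0164] deg 51.1 mm 165.0
clock 15.8 tcp-> [ 0.5605 -0.266   0.206 ] w [-0.869 -0.178  0.088] d [ 0.11   -0.2557 -0.1431] deg 51.1 mm 313.0
```

View pics/s12.png

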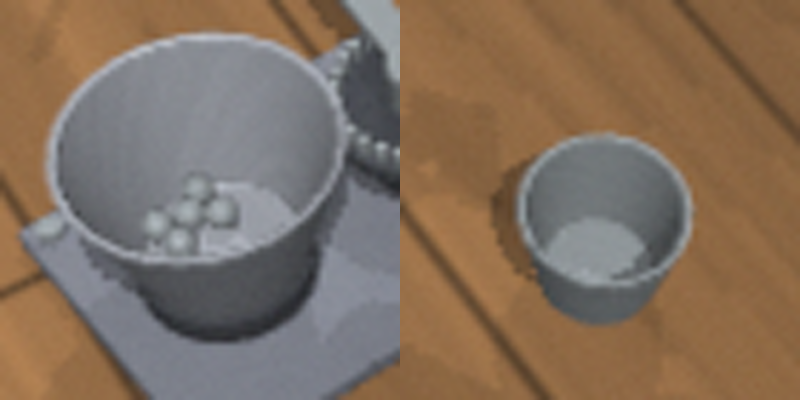

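Run:
```python
import numpy as np,cv2
f=np.load("m2.npz");b=f['b'];cv2.imwrite("pics/s13.png",np.hstack([cv2.resize(b[160:230,355:425,::-1],(400,400),interpolation=cv2.INTER_CUBIC),cv2.resize(b[130:290,250:450,::-1],(400,400))]))
```

```text
(no output)
```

View pics/s13.png

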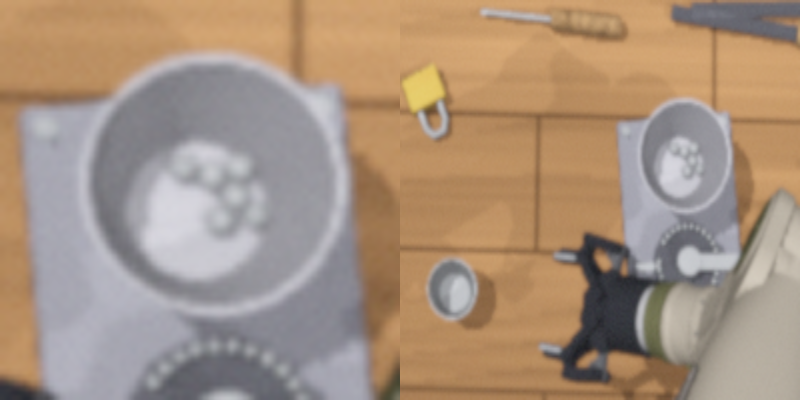

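Call:
apply_moves([
  [-0.1,-0.02,0.01,0.038,-0.16,0.016,1],
  [-0.869,-0.178,0.088,0.038,-0.16,0.016,1],
  [-0.869,-0.178,0.088,0.038,-0.16,0.016,1],
  [-0.869,-0.178,0.088,0.038,-0.16,0.016,1],
  [-0.869,-0.178,0.088,0.038,-0.16,0.016,1],
  [-0.869,-0.178,0.088,0.11,-0.256,-0.143,1],
  [-0.869,-0.178,0.088,0.11,-0.256,-0.143,1],
  [-0.869,-0.178,0.088,0.11,-0.256,-0.143,1],
  [-0.869,-0.178,0.088,0.11,-0.256,-0.143,1],
  [-0.869,-0.178,0.088,0.11,-0.256,-0.143,1],
  [-0.869,-0.178,0.088,0.11,-0.256,-0.143,1],
  [-0.869,-0.178,0.088,0.11,-0.256,-0.143,1],
  [-0.869,-0.178,0.088,0.11,-0.256,-0.143,1],
  [-0.869,-0.178,0.088,0.11,-0.256,-0.143,1],
])

```text
clock: 16.97
ee_pos: [0.5604, -0.2635, 0.2056]
ee_rot: [-89.9, 0.1, 1.2]
force: [-0.7, 0.2, 0.4]
opening: 1.002
```

Run:
```python
from h import *
np.set_printoptions(precision=4,suppress=True)
s,p,R=cur();print(p,s['ee_rot'],s['joints'].round(1),s['force'])
a,d=snapshot("scene");b,d2=snapshot("top")
cv2.imwrite("pics/s14.png",np.hstack([cv2.resize(a[100:240,190:330,::-1],(400,400),interpolation=cv2.INTER_CUBIC),cv2.resize(b[160:280,350:470,::-1],(400,400),interpolation=cv2.INTER_CUBIC)]))
Rd=Ro.from_euler("xyz",[-90,0,1],degrees=True)
rel([.5608,-.266,.098],Rd)
```

```text
[ 0.5604 -0.2635  0.2056] [-89.9293   0.09     1.2137] [-32.6  24.    4.3  70.4   0.   56.2] [-0.6609  0.1731  0.4179]
clock 17.07 tcp-> [ 0.5608 -0.266   0.104 ] w [-0.     0.004 -0.001] d [ 0.0002  0.1024 -0.0023] deg 0.2 mm 102.0
```

View pics/s14.png

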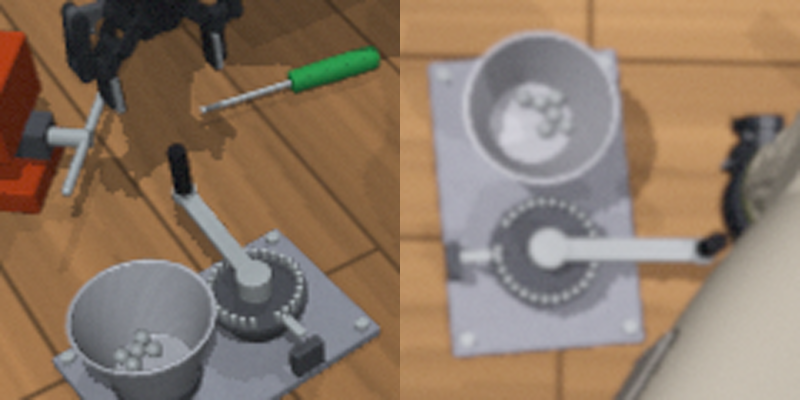

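Call:
apply_moves([
  [0,0,0,0,0.025,-0.0023,1],
  [0,0,0,0,0.055,-0.0023,1],
  [0,0,0,0,0.075,-0.0023,1],
  [0,0,0,0,0.09,-0.0023,1],
  [0,0,0,0,0.1,-0.0023,1],
  [0,0,0,0,0.102,-0.0023,1],
  [0,0,0,0,0.102,-0.0023,1],
])

```text
clock: 17.65
ee_pos: [0.5604, -0.267, 0.104]
ee_rot: [-90.0, 0.1, 1.2]
force: [0.2, -0.1, 0.4]
opening: 1.002
```

Run:
```python
from h import *
np.set_printoptions(precision=4,suppress=True)
s,p,R=cur();print(p,s['ee_rot'],s['joints'].round(1),s['force'])
a,d=snapshot("scene");b,d2=snapshot("top")
cv2.imwrite("pics/s15.png",np.hstack([cv2.resize(a[100:240,190:330,::-1],(400,400),interpolation=cv2.INTER_CUBIC),cv2.resize(b[160:280,350:470,::-1],(400,400),interpolation=cv2.INTER_CUBIC)]))
```

```text
[ 0.5604 -0.267   0.104 ] [-89.9629   0.0752   1.1563] [-32.9  27.7  -4.8  57.6  -0.   56. ] [ 0.2048 -0.0887  0.3905]
```

View pics/s15.png

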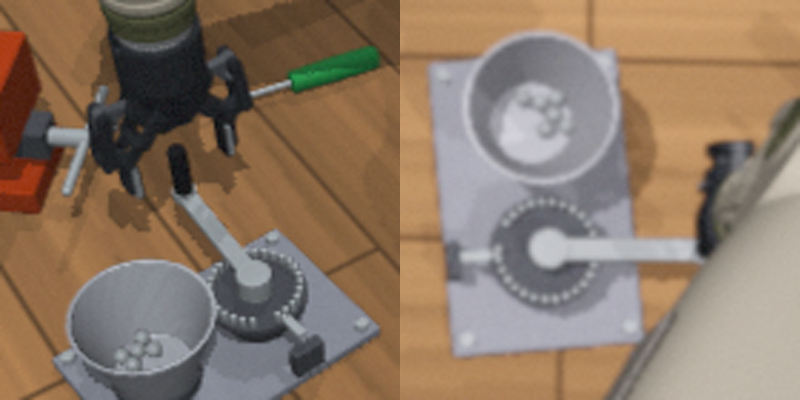

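Call:
apply_moves([
  [0,0,0,0,0,0,0.7],
  [0,0,0,0,0,0,0.5],
  [0,0,0,0,0,0,0.35],
  [0,0,0,0,0,0,0.25],
  [0,0,0,0,0,0,0.1],
  [0,0,0,0,0,0,0],
  [0,0,0,0,0,0,0],
  [0,0,0,0,0,0,0],
  [0,0,0,0,0,0,0],
  [0,0,0,0,0,0,0],
])

```text
clock: 18.58
ee_pos: [0.5613, -0.2677, 0.1044]
ee_rot: [-90.0, -0.0, 1.1]
force: [4.9, 0.4, 1.3]
opening: 0.194
```

Run:
```python
from h import *
np.set_printoptions(precision=4,suppress=True)
s,p,R=cur();print(p,s['ee_rot'],s['force'],s['wrist_torque'],s['opening']*85)
hub=np.array([.5583,-.141])
c0=p[:2];v=c0-hub;print("r",np.linalg.norm(v),"ang",np.degrees(np.arctan2(v[1],v[0])))
print("tool axes",R.as_matrix().round(3))
a,d=snapshot("scene");b,d2=snapshot("top")
cv2.imwrite("pics/s16.png",np.hstack([cv2.resize(a[100:240,190:330,::-1],(400,400),interpolation=cv2.INTER_CUBIC),cv2.resize(b[160:280,350:470,::-1],(400,400),interpolation=cv2.INTER_CUBIC)]))
# arc plan, hub-referenced
for th in (.11,.22,.33,.44,.55,.66,.77,.88):
    Q=np.array([[np.cos(th),np.sin(th)],[-np.sin(th),np.cos(th)]])
    n=hub+Q@v-c0
    dd=R.inv().apply([n[0],n[1],0]);print(th,"d",dd.round(4))
```

```text
[ 0.5613 -0.2677  0.1044] [-90.0043  -0.0458   1.1317] [4.863  0.3727 1.2692] [ 0.1433 -0.9123 -0.0209] 16.503638762901723
r 0.12670399911231386 ang -88.65760779458188
tool axes [[ 1.     0.001 -0.02 ]
 [ 0.02  -0.     1.   ]
 [ 0.001 -1.    -0.   ]]
0.11 d [-0.0139 -0.      0.0007]
0.22 d [-0.0277 -0.      0.003 ]
0.33 d [-0.0411 -0.      0.0067]
0.44 d [-0.054  -0.      0.0119]
0.55 d [-0.0663 -0.0001  0.0184]
0.66 d [-0.0778 -0.0001  0.0263]
0.77 d [-0.0883 -0.0001  0.0354]
0.88 d [-0.0978 -0.0001  0.0456]
```

View pics/s16.png

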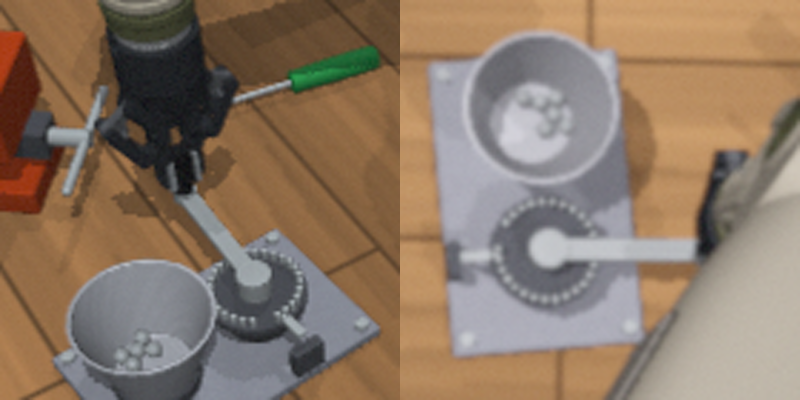

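Call:
apply_moves([
  [0,0.03,0,-0.0038,0,0.0001,0],
  [0,0.06,0,-0.0076,0,0.0002,0],
  [0,0.09,0,-0.0114,0,0.0005,0],
  [0,0.12,0,-0.0151,0,0.0009,0],
  [0,0.15,0,-0.0189,0,0.0014,0],
  [0,0.18,0,-0.0226,0,0.002,0],
  [0,0.2,0,-0.0251,0,0.0025,0],
  [0,0.22,0,-0.0276,0,0.003,0],
  [0,0.22,0,-0.0276,0,0.003,0],
  [0,0.22,0,-0.0276,0,0.003,0],
])

```text
clock: 19.52
ee_pos: [0.5333, -0.2649, 0.1043]
ee_rot: [-90.0, -0.0, -11.5]
force: [6.4, 2.0, 2.4]
opening: 0.194
```

```bash
cat > lev.py <<'E'
from h import *
import sys
np.set_printoptions(precision=4,suppress=True)
s,p,R=cur();print(p,s['ee_rot'],s['force'],s['wrist_torque'],s['opening']*85,s['clock'],s['joints'].round(0))
hub=np.array([.5583,-.141]);v=p[:2]-hub;an=np.degrees(np.arctan2(v[1],v[0]))
print("r",np.linalg.norm(v),"theta",np.radians(-88.66-an),"yaw th",np.radians(1.13-s['ee_rot'][2]))
a,d=snapshot("scene");b,d2=snapshot("top")
np.savez("lev.npz",a=a,d=d,b=b,d2=d2)
cv2.imwrite(sys.argv[1],np.hstack([cv2.resize(a[100:240,190:330,::-1],(400,400),interpolation=cv2.INTER_CUBIC),cv2.resize(b[160:280,350:470,::-1],(400,400),interpolation=cv2.INTER_CUBIC)]))
E
python3 lev.py pics/s17.png
```

```text
[ 0.5333 -0.2649  0.1043] [-89.9584  -0.0247 -11.4739] [6.4347 1.9657 2.4234] [ 0.4583 -0.9997 -0.0132] 16.473245645827117 19.5167 [-34.  25.  -9.  56.   0.  67.]
r 0.12636102892898252 theta 0.2222759968194612 yaw th 0.21997976273266084
```

View pics/s17.png

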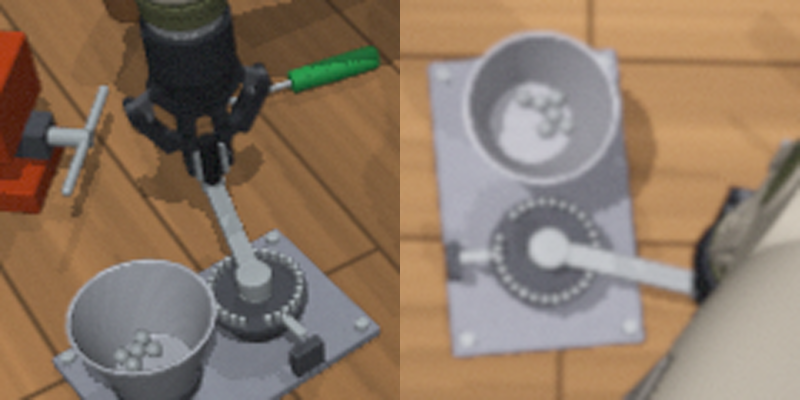

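Call:
apply_moves([
  [0,0.03,0,-0.0038,0,0.0001,0],
  [0,0.06,0,-0.0076,0,0.0002,0],
  [0,0.09,0,-0.0114,0,0.0005,0],
  [0,0.12,0,-0.0151,0,0.0009,0],
  [0,0.15,0,-0.0189,0,0.0014,0],
  [0,0.18,0,-0.0226,0,0.002,0],
  [0,0.21,0,-0.0264,0,0.0028,0],
  [0,0.24,0,-0.0301,0,0.0036,0],
  [0,0.27,0,-0.0337,0,0.0046,0],
  [0,0.3,0,-0.0374,0,0.0056,0],
  [0,0.33,0,-0.041,0,0.0068,0],
  [0,0.36,0,-0.0446,0,0.0081,0],
  [0,0.39,0,-0.0481,0,0.0095,0],
  [0,0.42,0,-0.0516,0,0.011,0],
  [0,0.44,0,-0.0539,0,0.0121,0],
  [0,0.44,0,-0.0539,0,0.0121,0],
  [0,0.44,0,-0.0539,0,0.0121,0],
])

```text
clock: 21.03
ee_pos: [0.4837, -0.242, 0.1043]
ee_rot: [-89.9, -0.1, -36.7]
force: [8.6, 3.2, 1.4]
opening: 0.194
```

```bash
python3 lev.py pics/s18.png
```

```text
[ 0.4837 -0.242   0.1043] [-89.8718  -0.0538 -36.6519] [8.5692 3.1554 1.3757] [ 0.5927 -1.5404  0.0815] 16.473486203336847 21.0333 [-35.  20. -17.  53.   0.  91.]
r 0.1255978272386858 theta 0.6596895662705832 yaw th 0.6594188367697514
```

View pics/s18.png

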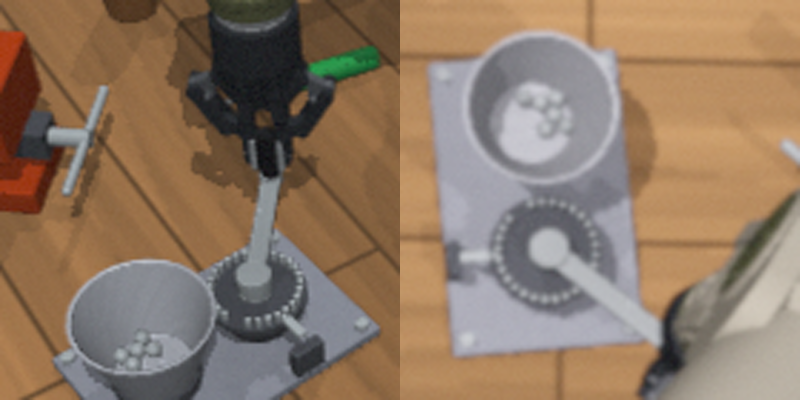

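Call:
apply_moves([
  [0,0.03,0,-0.0038,0,0.0001,0],
  [0,0.06,0,-0.0076,0,0.0002,0],
  [0,0.09,0,-0.0114,0,0.0005,0],
  [0,0.12,0,-0.0151,0,0.0009,0],
  [0,0.15,0,-0.0189,0,0.0014,0],
  [0,0.18,0,-0.0226,0,0.002,0],
  [0,0.2,0,-0.0251,0,0.0025,0],
  [0,0.22,0,-0.0276,0,0.003,0],
  [0,0.22,0,-0.0276,0,0.003,0],
  [0,0.22,0,-0.0276,0,0.003,0],
  [0,0.22,0,-0.0276,0,0.003,0],
])

```text
clock: 22.05
ee_pos: [0.4639, -0.2232, 0.1043]
ee_rot: [-89.8, -0.1, -49.2]
force: [10.8, 2.8, -1.2]
opening: 0.195
```

```bash
python3 lev.py pics/s19.png
python3 - <<'E'
import numpy as np,cv2
f=np.load("lev.npz");cv2.imwrite("pics/s20.png",f['a'][:,:,::-1])
from h import *
# lever direction by depth: points at arm height 60-72mm
P=cloud("scene",f['d']);z=P[...,2];hub=np.array([.5583,-.141])
r=np.hypot(P[...,0]-hub[0],P[...,1]-hub[1])
for n,key in(("scene",'d'),("top",'d2')):
    P=cloud(n,f[key]);r=np.hypot(P[...,0]-hub[0],P[...,1]-hub[1]);m=(P[...,2]>.062)&(P[...,2]<.074)&(r>.055)&(r<.1)&(P[...,0]<.57)
    Q=P[m];print(n,m.sum(),np.degrees(np.arctan2(np.median(Q[:,1]-hub[1]),np.median(Q[:,0]-hub[0]))))
for n in("scene","top"):
    P=cloud(n,np.load(n+"0.npz")['d']);r=np.hypot(P[...,0]-hub[0],P[...,1]-hub[1]);m=(P[...,2]>.062)&(P[...,2]<.074)&(r>.055)&(r<.1)&(P[...,0]<.58)
    Q=P[m];print("rest",n,m.sum(),np.degrees(np.arctan2(np.median(Q[:,1]-hub[1]),np.median(Q[:,0]-hub[0]))))
E
```

```text
[ 0.4639 -0.2232  0.1043] [-89.8221  -0.0536 -49.2387] [10.7613  2.8035 -1.168 ] [ 0.662  -1.7911  0.0453] 16.557543502690493 22.05 [-35.  17. -21.  52.   0. 105.]
r 0.12522542761129554 theta 0.8777994735879857 yaw th 0.8790992732571178
scene 95 -139.33786330628323
top 114 -141.07979787960815
rest scene 92 -87.80639198069858
rest top 104 -89.60359205922708
```

View pics/s19.png

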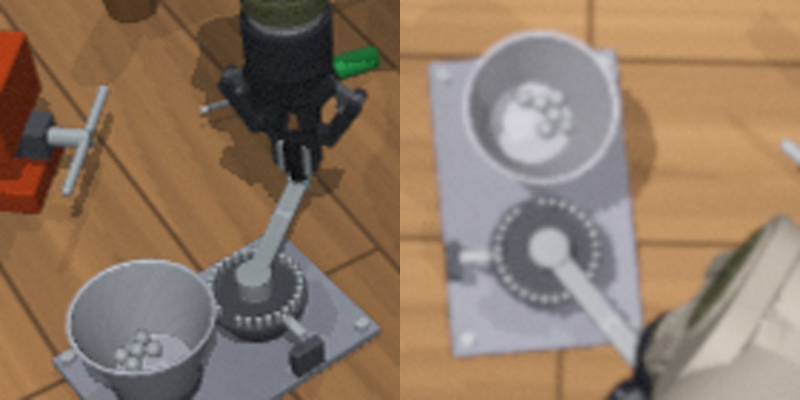

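View pics/s20.png

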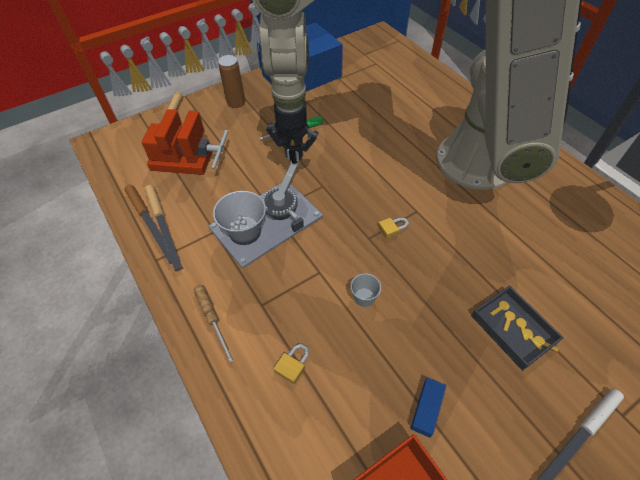

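```bash
python3 -c "
from cell import *
print(hand_in()); s=observe(); print(s['clock'],s['ee_pos'],s['force'])"
```

```text
the job is handed in; nothing more can be done
None
the job is handed in; nothing more can be done
```

I tipped the cup out over the hopper with the lever at rest, and all six balls show inside it in the top view. The cup is empty and stands upright within 3 mm of where it started. I then gripped the lever's post, turned it clockwise along its arc to the fourth click and handed in at about 22 s with the fingers still closed on it.

Last checks:
- **Lever angle:** the tool pose gives 0.878 rad and the depth images about 0.90 rad, against a nominal 0.88. The two differ by about 0.02 rad. Both are well inside the fourth notch (0.77 to 0.99), and the move was never commanded past 0.88. I judged the clicks by angle, as I did not record force during the moves.
- **Grip and forces:** the opening was 16.5 mm on the 18 mm post, so there is a small mismatch, but the post looked held. The highest force I read was about 13 N.
- **Bystanders:** the padlocks, block and wooden-handled screwdriver look unmoved. The green screwdriver was partly hidden behind the arm in the last picture, but the arm never went near it.

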